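# Put the fitter's tools back in the caddy

## Robot

A 6-joint arm with a two-finger parallel gripper is mounted at the origin on the work surface. World frame = base frame: x ahead of the robot, y to its left, z up, the work surface at z = 0. Lengths are in mm, angles in rad, forces in N, time in s.
With the tool pointing down it reaches from about 275 to 875 mm from the base axis. Payload 12.5 kg.
Tool frame: the origin (TCP) lies midway between the tips of the shut fingers; the grasp point (between the pads) lies r.grip_point_offset behind it (r.grip_point_offset is the distance from the TCP to the grasp point, in mm); z points along the fingers, y is the direction in which the jaws open and shut (so a half turn about z gives the same grasp; the last joint's range is limited). The gripper opens to 85 mm and grips with 20 to 120 N. Pads are 22 mm wide; open, the fingers measure 114 mm over their backs; the gripper's body (76 mm by 85 mm) begins 54 mm behind the grasp point. The pads swing forward as they close: fully open they stand 13 mm farther back than shut.
Start: joints at [-1.348, 0.351, 1.652, -0, 1.139, -0.085], TCP at [166.649, -524.13, 231.29] pointing down, gripper open.
Joint ranges: [-2.75, 2.75], [-0.79, 2.1], [0.01, 2.65], [-1.57, 4.71], [0.07, 3.14], [-2.87, 2.87]. Speed limits (rad/s): [2.22, 2.22, 2.79, 3.14, 3.14, 3.14].

## Interface

Orientations are given as a unit quaternion [w, x, y, z].
In Python, from plant import r, eyes, finish_job gives the robot as it stands. The module is installed in compiled form; this text tells all that it offers.
- The arm moves only by the tool drive_tool, never from a script. Its argument "targets" is text: rows parted by semicolons, each of 5 numbers parted by spaces: the shift along the world's x, y, z in cm, then the turn about the world's z in rad, then the opening, from 0 (shut) to 1 (fully open). In form: dx dy dz spin hand; .... A call has 1 to 10 rows; each row shifts and turns the commanded pose from where the row before left it; what a row does not reach is not made up. A row lasts 1/10 s, in which the tool goes at most 50 mm and 8.59 degrees, less where a joint would pass 70% of its speed; a pose out of reach is approached as far as the arm can. A call is refused whole if a number of a shift passes 5 or a number of a turn 0.15, either way. A call with a gripper value outside its range is refused whole. The fingers move at their own pace and stop on an object; "force" is the grip in N (left out, the last holds). Time passes only in rows, so rows that do not move let the fingers close. It gives the time, the measured TCP pose, the force and the opening at its end, in the units of the state.
- r.state(): the state, without advancing time (a new reading comes with each control period).
- eyes.camera(name): name is "scene" or "side" or "wrist"; returns a dict with "image" (400x640x3 uint8, blue, green, red), "fx", "fy", "cx", "cy" (pixels), "world_to_cam" (4x4, takes a point from world to camera coordinates). Camera axes: x right, y down, z forward; pixel columns grow to the right and rows downward; lengths in mm; the calibration is good to about 2 mm. The wrist camera is an equidistant fisheye: a pixel r from the principal point sees the ray r / f radians off the axis. A picture is of the moment at which its call begins. There is no depth.
- finish_job(): hands the job in, once; it reports no verdict.
The state is a dict: "time": time; "joint_pos": joint angles; "joint_vel": joint speeds; "effort": joint torques, N m; "tcp_pos": TCP position; "tool_rot": TCP orientation; "wrist_force": force on the tool from outside, world axes, zero at the start; "moment": the same for the moment, N m; "gripper_width": opening from 0.0 (shut) to 1.0 (fully open).
Only numpy, scipy, OpenCV 4.12 (cv2) and the standard library are available. Lean on these libraries where they do the work, as an engineer would, in place of code of your own. Each camera call takes 0.05 s, during which the arm holds its last target. There are 200 camera calls.

## Task

Put the three tools back into the three-bay caddy, each lying lengthwise on the floor of the bay made for its length: the yellow spirit level upright in the longest bay, the open-ended wrench in the middle one and the pointed steel punch in the shortest. Set them down rather than dropping them, let go, and leave the ring wrench, the flat chisel, the dispenser and the pot where they are.

Things in the scene. Friction and masses are not known exactly. Their poses are not given: they have to be found in the camera images.
- level: yellow hard-plastic spirit level, a straight bar 170 mm long (x), 24 mm wide (y), 40 mm tall (z), standing upright with a green vial in the middle of its top and black ends. Origin: centre of its underside. About 0.2 kg.
- wrench: stainless double open-ended wrench lying flat, 130 mm long (x); shank 14 mm wide (y), both heads 38 mm wide with open jaws; 10 mm thick (z). Origin: its middle, at half thickness. About 0.2 kg; grip across the middle of the shank.
- punch: steel centre punch lying down, about 91 mm long along x with its pointed end to +x (tapering over the last 35 mm) and a round striking head at -x; octagonal shank 16 mm across flats from x = -40 to +10 mm, one pair of flats facing sideways (y). Origin: on its axis 8 mm above what it lies on. About 0.12 kg; grip the shank between x = -25 mm and the origin.
- bay_long: longest of the caddy's three grey plastic bays, for the level: open tray, inside 194 mm long (x) and 66 mm wide (y), walls 3 mm. Origin: centre of its underside, 6 mm above the bench; floor 3 mm, wall tops 12 mm above the origin. The bays stand side by side in any order, parallel, centres 75 mm apart, fixed in a fixed plywood tray 226 x 240 mm with a rim 18 mm high.
- bay_middle: middle-length of the caddy's three grey plastic bays, for the open-ended wrench: open tray, inside 154 mm long (x) and 66 mm wide (y), walls 3 mm. Origin: centre of its underside, 6 mm above the bench; floor 3 mm, wall tops 12 mm above the origin. The bays stand side by side in any order, parallel, centres 75 mm apart, fixed in a fixed plywood tray 226 x 240 mm with a rim 18 mm high.
- bay_short: shortest of the caddy's three grey plastic bays, for the punch: open tray, inside 114 mm long (x) and 66 mm wide (y), walls 3 mm. Origin: centre of its underside, 6 mm above the bench; floor 3 mm, wall tops 12 mm above the origin. The bays stand side by side in any order, parallel, centres 75 mm apart, fixed in a fixed plywood tray 226 x 240 mm with a rim 18 mm high.
- ring_wrench: look-alike, to be left: wrench of the same size as the open-ended one, lying flat along its x, 130 mm long, but with a closed ring 40 mm across at each end; 10 mm thick. Origin: its middle, at half thickness.
- chisel: look-alike, to be left: cold chisel lying along its x, 93 mm long, the same octagonal 16 mm shank as the punch but flaring at +x to a flat blade 32 mm wide. Origin: on its axis, 8 mm above the bench.
- dispenser: bystander, to be left: grey plastic push dispenser, 72 mm across, 162 mm tall, spout along its -x. Origin: centre of its underside. Loose, on the far side of the bench.
- pot: bystander, to be left: white ceramic pot, 100 mm across at the rim, 85 mm tall. Origin: centre of its underside. Loose, on the far side of the bench.

How it is judged:
By the outcome, as a careful person would: the job done as asked, in the order asked, and still so for the second after the job is handed in, with the robot touching nothing.
It also fails if it takes over 83 s, if anything falls off the work surface, if the arm or the gripper's body presses on something with over 40 N, if the wrist force passes 120 N, or if a joint passes its speed limit or range.

## Working session

There is one attempt and no reset: what is moved stays moved. The work goes in short steps, Python scripts to look and compute and a tool call to move; the robot and the scene stay as the last step left them, time stands still between calls to the robot, and variables do not carry over. Pictures are saved under pics/ and viewed, about 12 in all and at most 16, crops included, and the job is handed in when it is done.

Besides the shell and the picture viewer there is one more tool, called after ">>>" in YAML: its name, and indented under it one key for each argument. drive_tool: Moves the arm, as the interface text tells. Its arguments: {"type":"object","properties":{"targets":{"type":"string"},"force":{"type":"number"}},"required":["targets"]}

```bash
mkdir -p pics
python3 - <<'E'
from plant import r, eyes
import cv2,numpy as np
for n in("scene","side","wrist"):
    c=eyes.camera(n);cv2.imwrite(f"pics/{n}0.png",c["image"])
    print(n,c["fx"],c["fy"],c["cx"],c["cy"],np.round(c["world_to_cam"],3).tolist())
print(r.state(),r.grip_point_offset)
E
```

```text
scene 453.9344171460288 453.9344171460288 317.1922470309607 207.7450680769542 [[0.469, 0.883, -0.011, -290.267], [0.606, -0.331, -0.723, -285.383], [-0.642, 0.333, -0.69, 1337.254], [0.0, 0.0, 0.0, 1.0]]
side 385.1860635833278 385.1860635833278 314.1651358586167 198.04683308255838 [[0.953, -0.302, 0.004, -511.395], [-0.187, -0.601, -0.777, 152.809], [0.237, 0.74, -0.629, 944.375], [0.0, 0.0, 0.0, 1.0]]
wrist 309.70691628693146 309.70691628693146 323.00250511916755 198.3318772672406 [[0.303, -0.953, -0.001, -549.022], [-0.911, -0.29, 0.294, -38.751], [-0.281, -0.088, -0.956, 378.509], [0.0, 0.0, 0.0, 1.0]]
{'time': 0.15, 'joint_pos': array([-1.34760451e+00,  3.51110282e-01,  1.65226531e+00, -4.55736631e-05,
        1.13907748e+00, -8.46003550e-02]), 'joint_vel': array([-0.00217087, -0.00182753, -0.00118606, -0.00021214, -0.00184782,
       -0.00053541]), 'effort': array([ 8.52924786e-04, -5.06248319e+01, -2.91501296e+01, -9.27082078e-05,
        3.43348773e-03,  3.52156269e-05]), 'tcp_pos': array([ 166.58461085, -523.90810686,  230.88776048]), 'tool_rot': array([-4.27746523e-04,  9.88179796e-01,  1.53298744e-01, -5.04303118e-05]), 'wrist_force': array([-0.04389531, -0.24655417,  0.27127025]), 'moment': array([0.05511983, 0.01518438, 0.02477863]), 'gripper_width': 0.9972353786484169} 18.700000000000003
```

View pics/scene0.png

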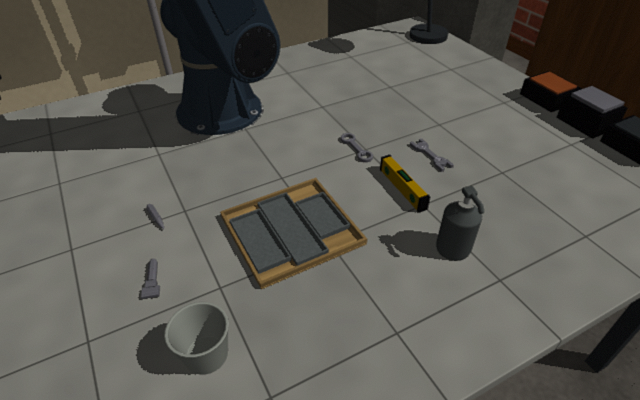

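View pics/side0.png

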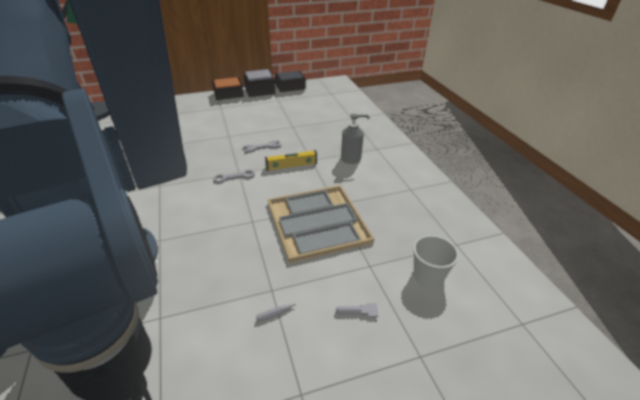

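View pics/wrist0.png

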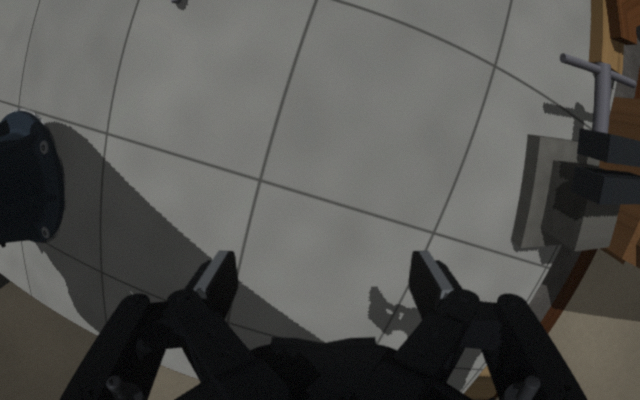

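The scene camera shows the caddy at about (293,232), the level at (405,183), two wrenches at (355,147) and (431,154), the punch at (154,217) and the chisel at (150,278). The pot and dispenser are on the far side. I'll enlarge it for the details.

Run:
```python
import cv2,numpy as np
a=cv2.imread("pics/scene0.png")
def crop(x,y,w,h,s):
    return cv2.resize(a[y:y+h,x:x+w],None,fx=s,fy=s,interpolation=cv2.INTER_CUBIC)
cv2.imwrite("pics/c1.png",crop(330,120,133,100,6))
b=np.hstack([crop(210,170,160,120,4),cv2.copyMakeBorder(crop(140,195,40,60,4),0,240,0,0,cv2.BORDER_CONSTANT)])
cv2.imwrite("pics/c2.png",b)
```

```text
(no output)
```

View pics/c1.png

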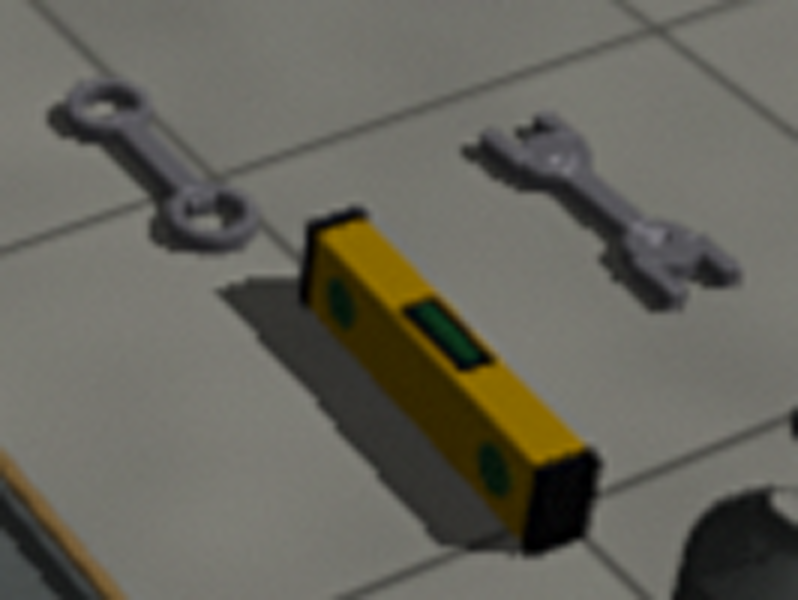

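View pics/c2.png

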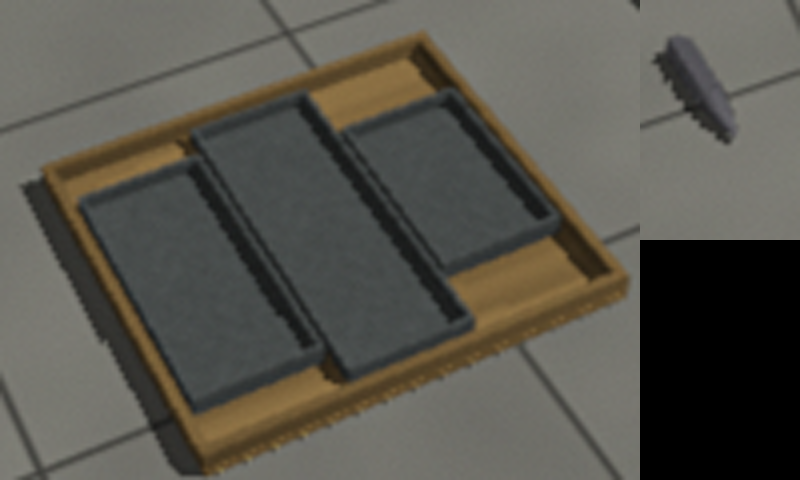

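```bash
cat > h.py <<'E'
import numpy as np
from scipy.spatial.transform import Rotation as R
def ray(c,p,z,fish=False):
    x=(p[0]-c["cx"])/c["fx"];y=(p[1]-c["cy"])/c["fy"]
    if fish:
        t=np.hypot(x,y);s=np.sin(t)/max(t,1e-9);d=np.array([x*s,y*s,np.cos(t)])
    else: d=np.array([x,y,1.])
    T=np.array(c["world_to_cam"]);o=-T[:3,:3].T@T[:3,3];d=T[:3,:3].T@d
    return (o+d*(z-o[2])/d[2])[:2]
def proj(c,P,fish=False):
    T=np.array(c["world_to_cam"]);q=T[:3,:3]@np.array(P,float)+T[:3,3]
    if fish:
        n=np.hypot(q[0],q[1]);t=np.arctan2(n,q[2]);return np.array([c["cx"]+c["fx"]*t*q[0]/n,c["cy"]+c["fy"]*t*q[1]/n])
    return np.array([c["cx"]+c["fx"]*q[0]/q[2],c["cy"]+c["fy"]*q[1]/q[2]])
E
python3 - <<'E'
from plant import eyes,r
from h import *
c=eyes.camera("scene")
def pts(L,o,s,z): return np.array([ray(c,((x+.5)/s-.5+o[0],(y+.5)/s-.5+o[1]),z) for x,y in L])
def ax(n,a):
    d=a[1]-a[0];print(n,np.round(a.mean(0),1),"len",round(np.hypot(*d),1),"ang",round(np.arctan2(d[1],d[0]),3))
def quad(n,L,z):
    a=pts(L,(210,170),4,z);ax(n,np.array([(a[0]+a[1])/2,(a[2]+a[3])/2]))
    ax(n+" w",np.array([(a[0]+a[3])/2,(a[1]+a[2])/2]))
ax("level",pts([(338,218),(567,457)],(330,120),6,40))
ax("wrench",pts([(517,130),(703,288)],(330,120),6,10))
ax("ring",pts([(105,100),(208,215)],(330,120),6,10))
ax("punch",pts([(40,42),(95,135)],(140,195),4,8))
quad("tray",[(45,170),(425,35),(628,280),(207,457)],18)
quad("mid",[(82,203),(193,160),(322,348),(195,405)],18)
quad("long",[(193,132),(305,95),(473,322),(347,377)],18)
quad("short",[(343,130),(452,92),(560,217),(447,270)],18)
print(R.from_quat(np.roll(r.state()["tool_rot"],-1)).as_matrix().round(3))
E
```

```text
level [540.1 270.3] len 160.5 ang -0.05
wrench [476.6 403.7] len 126.3 ang -0.005
ring [353.2 254.5] len 94.1 ang -0.053
punch [ 365.1 -269.6] len 88.8 ang 0.103
tray [542.3 -21.3] len 223.5 ang 0.006
tray w [542.3 -21.3] len 236.6 ang 1.575
mid [542.8 -97.7] len 156.9 ang 0.015
mid w [542.8 -97.7] len 67.8 ang 1.611
long [542.3 -23. ] len 198.5 ang -0.0
long w [542.3 -23. ] len 70.2 ang 1.568
short [541.1  53.1] len 118.9 ang 0.015
short w [541.1  53.1] len 70.2 ang 1.597
[[ 0.953  0.303 -0.   ]
 [ 0.303 -0.953  0.001]
 [ 0.    -0.001 -1.   ]]
```

>>> drive_tool:
  targets: "2.07 4.41 0 -0.02 1;2.07 4.41 0 -0.02 1;2.07 4.41 0 -0.02 1;2.07 4.41 0 -0.02 1;2.07 4.41 0 -0.02 1;2.07 4.41 0 -0.02 1;2.07 4.41 0 -0.02 1;2.07 4.41 0 -0.02 1;2.07 4.41 0 -0.02 1"
  force: 60

```text
time: 1.1
tcp_pos: [353.3, -125.4, 231.5]
tool_rot: [0.0, 0.998, 0.063, 0.0]
wrist_force: [0.9, -0.8, 0.6]
gripper_width: 0.997
```

>>> drive_tool:
  targets: "2.07 4.41 0 -0.02 1;2.07 4.41 0 -0.02 1;2.07 4.41 0 -0.02 1;2.07 4.41 0 -0.02 1;2.07 4.41 0 -0.02 1;2.07 4.41 0 -0.02 1;2.07 4.41 0 -0.02 1;2.07 4.41 0 -0.02 1;2.07 4.2 0 -0.02 1;0 0 0 0 1"

```text
time: 2.1
tcp_pos: [540.2, 271.6, 230.4]
tool_rot: [-0.0, 1.0, -0.025, 0.0]
wrist_force: [0.1, -0.4, -0.3]
gripper_width: 1.0
```

Run:
```python
from plant import r,eyes
import cv2
from h import *
for n in("wrist",):
    c=eyes.camera(n);cv2.imwrite("pics/w1.png",c["image"]);np.save("w1.npy",c,allow_pickle=True)
s=r.state();print(s["tcp_pos"],s["tool_rot"],s["joint_pos"])
f=True
L=lambda x,y,z:np.round(proj(c,(x,y,z),f))
print("tcp",L(*s["tcp_pos"]),"ends",L(455,270,40),L(625,270,40),"wrench",L(412,404,10),L(541,403,10))
```

```text
[539.3416899  269.37330707 230.29085261] [ 1.78464420e-04  9.99690872e-01 -2.48575842e-02 -4.78064453e-04] [3.85974278e-01 4.48173192e-01 1.50901466e+00 5.89488108e-05
 1.18542392e+00 2.00646871e+00]
tcp [327. 256.] ends [328. 244.] [321.  96.] wrench [232. 266.] [218. 174.]
```

View pics/w1.png

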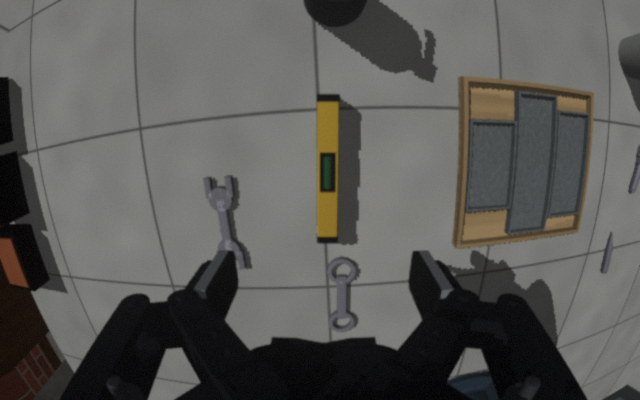

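The wrist view shows the level from (328,96) to (328,242). The open-ended wrench runs from (220,178) to about (235,265), and the ring wrench is at (343,295). The caddy is on the right.

Run:
```python
from h import *
c=np.load("w1.npy",allow_pickle=True).item()
def ax(n,L,z):
    a=np.array([ray(c,p,z,True) for p in L]);d=a[1]-a[0]
    print(n,np.round(a.mean(0),1),round(np.hypot(*d),1),round(np.arctan2(d[1],d[0]),3))
ax("level",[(327.5,242),(328.5,96)],40)
ax("levelw",[(338.5,170),(317,170)],40)
ax("wrench shank",[(228.5,238),(222,208)],10)
ax("wrench heads",[(233,248),(220.5,196)],10)
ax("tray",[(455,246),(461,78)],18);ax("tray",[(579,238),(592,94)],18)
ax("short",[(491,212),(493,121)],18);ax("long",[(529,233),(536,93)],18)
```

```text
level [541.2 266.2] 166.7 -0.053
levelw [544.3 266.4] 23.5 1.522
wrench shank [475.3 402.5] 42.2 0.053
wrench heads [475.9 400.4] 73.3 0.078
tray [538.3 100. ] 218.3 0.013
tray [ 532.  -143.5] 234.1 0.051
short [535.6  51.9] 121.5 0.061
long [537.2 -21.7] 200.9 0.057
```

>>> drive_tool:
  targets: "0.15 -0.1 -4.5 0 1;0 0 -4.5 0 1;0 0 -4.5 0 1;0 0 -4.5 0 1;0 0 -2.5 0 1;0 0 -1.4 0 1;0 0 0 0 1;0 0 0 0 0.2;0 0 0 0 0;0 0 0 0 0"
  force: 60

```text
time: 3.15
tcp_pos: [541.5, 266.8, 13.7]
tool_rot: [-0.0, 1.0, -0.026, 0.001]
wrist_force: [1.0, 0.3, 0.3]
gripper_width: 0.517
```

>>> drive_tool:
  targets: "0 0 0 0 0;0 0 0 0 0;0 0 0 0 0;0 0 0 0 0;0 0 0 0 0;0 0 0 0 0"

```text
time: 3.75
tcp_pos: [541.2, 266.9, 13.2]
tool_rot: [-0.0, 1.0, -0.026, 0.001]
wrist_force: [-1.0, -0.2, 6.1]
gripper_width: 0.269
```

>>> drive_tool:
  targets: "0 0 1.5 0 0;0 0 3.5 0 0;0 -2 3 0 0;0 -4.1 0 0.01 0;0 -4.1 0 0.01 0;0 -4.1 0 0.01 0;0 -4.1 0 0.01 0;0 -4.1 0 0.01 0;0 -4.1 0 0.01 0;0 -2.3 0 0 0"

```text
time: 4.75
tcp_pos: [540.5, -25.1, 93.2]
tool_rot: [0.0, 1.0, 0.003, 0.0]
wrist_force: [-0.9, 1.0, -2.2]
gripper_width: 0.267
```

>>> drive_tool:
  targets: "0 0 0 0 0;0 0 0 0 0"

```text
time: 4.95
tcp_pos: [540.7, -22.5, 92.9]
tool_rot: [-0.0, 1.0, 0.003, 0.0]
wrist_force: [-0.1, 0.2, -3.2]
gripper_width: 0.266
```

Run:
```python
from plant import r,eyes
import cv2
from h import *
out=[]
for n,(x,y,w,h) in(("scene",(180,100,250,190)),("side",(220,110,200,190))):
    c=eyes.camera(n);im=c["image"];cv2.imwrite(f"pics/{n}1.png",im)
    out.append(cv2.resize(im[y:y+h,x:x+w],(w*2*h//h,h*2)) if 0 else cv2.resize(im[y:y+h,x:x+w],None,fx=380/h*1.0/1.0*1.0,fy=2))
w=eyes.camera("wrist");cv2.imwrite("pics/w2.png",w["image"]);np.save("w2.npy",w,allow_pickle=True)
cv2.imwrite("pics/v2.png",cv2.resize(np.hstack(out),(800,338)))
print(r.state()["tcp_pos"])
```

```text
[540.71199004 -21.49164078  92.52975919]
```

View pics/w2.png

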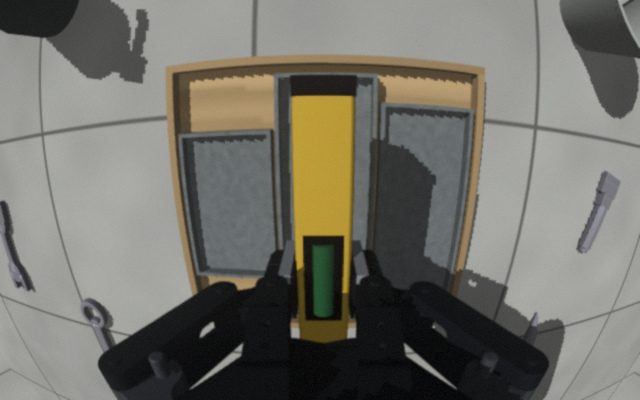

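The wrist view shows the level over the long bay, whose far wall corners are at (275,74) and (378,76). The tray's far corners are at (167,68) and (484,68).

Run:
```python
from h import *
c=np.load("w2.npy",allow_pickle=True).item()
for n,p,z in [("tray FL",(167,68),18),("tray FR",(484,68),18),("long FL",(275,74),18),("long FR",(378,76),18),("short FL",(178,134),18),("short FR",(272,130),18),("short NR",(274,274),18),("mid FL",(383,106),18),("mid FR",(473,110),18),("levtopFar",(323,76),123)]:
    print(n,np.round(ray(c,p,z,True),1))
```

```text
tray FL [648.7  95.5]
tray FR [ 651.3 -141.1]
long FL [637.5  12.3]
long FR [636.9 -58.7]
short FL [597.7  87.6]
short FR [598.   14.7]
short NR [483.4  17.9]
mid FL [615.8 -62.7]
mid FR [ 618.  -132.6]
levtopFar [625.5 -20.9]
```

>>> drive_tool:
  targets: "-0.15 -0.1 -2 0 0;0 0 -2.5 0 0;0 0 -1.5 0 0;0 0 -0.5 0 0;0 0 -0.3 0 0;0 0 -0.2 0 0;0 0 -0.1 0 0;0 0 0 0 0;0 0 0 0 0"

```text
time: 6.0
tcp_pos: [539.7, -23.4, 22.2]
tool_rot: [0.0, 1.0, 0.004, 0.001]
wrist_force: [-2.3, 2.1, 7.1]
gripper_width: 0.269
```

>>> drive_tool:
  targets: "0 0 0 0 0.4;0 0 0 0 0.5;0 0 0 0 0.5;0 0 0 0 0.5;0 0 0 0 0.5;0 0 2 0 0.6;0 0 4 0 1;0 0 5 0 1;0 0 5 0 1;0 4 4 0 1"

```text
time: 7.0
tcp_pos: [540.0, 10.0, 220.1]
tool_rot: [0.0, 1.0, 0.002, 0.002]
wrist_force: [0.8, 0.8, 1.0]
gripper_width: 0.999
```

>>> drive_tool:
  targets: "-0.8 4.8 0 0 1;-0.8 4.8 0 0 1;-0.8 4.8 0 0 1;-0.8 4.8 0 0 1;-0.8 4.8 0 0 1;-0.8 4.8 0 0 1;-0.8 4.8 0 0 1;-0.8 4.8 -2 0 1;0 0 -2 0 1;0 0 0 0 1"

```text
time: 8.0
tcp_pos: [474.0, 393.6, 174.8]
tool_rot: [0.001, 1.0, 0.005, -0.002]
wrist_force: [-0.1, -0.3, -0.9]
gripper_width: 0.998
```

Run:
```python
from plant import r,eyes
import cv2
from h import *
c=eyes.camera("wrist");im=c["image"];np.save("w3.npy",c,allow_pickle=True)
a=im[20:320,170:570];a=cv2.resize(a,None,fx=2,fy=2,interpolation=cv2.INTER_CUBIC);cv2.imwrite("pics/w3.png",a)
s=r.state();print(s["tcp_pos"],s["tool_rot"])
```

```text
[474.98225245 393.24413362 176.63307885] [ 8.22506258e-04  9.99990274e-01  4.20015754e-03 -1.06445785e-03]
```

View pics/w3.png

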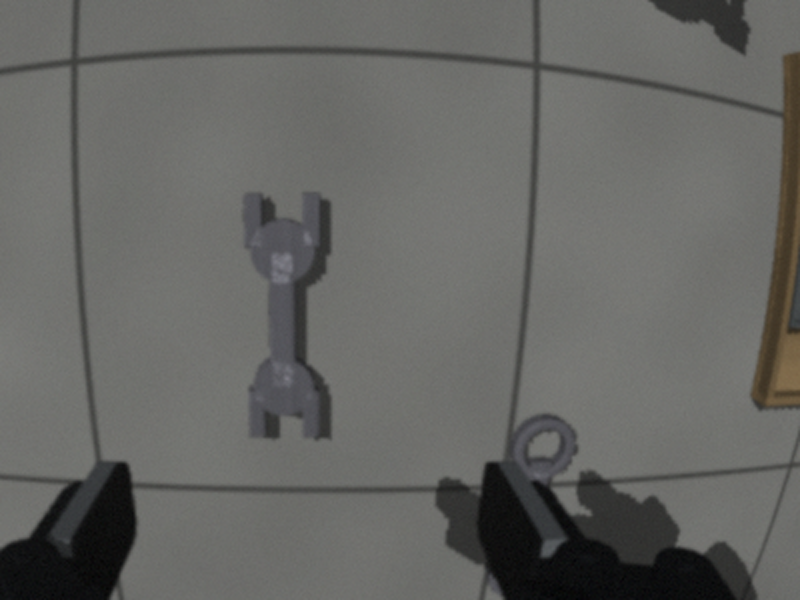

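The open-ended wrench runs from (283,193) to (284,438) in the crop, with its shank at (283,318).

Run:
```python
from h import *
c=np.load("w3.npy",allow_pickle=True).item()
f=lambda x,y:ray(c,((x+.5)/2-.5+170,(y+.5)/2-.5+20),10,True)
a,b=f(284.5,438),f(282.5,193);d=b-a
print((a+b)/2,np.hypot(*d),np.arctan2(d[1],d[0]),f(283,318),f(281,290),f(284,350))
```

```text
[471.98267833 405.10414599] 130.04943725396038 0.007875755580126107 [473.79702748 405.23055788] [488.30436111 406.24135984] [456.81326098 404.72930557]
```

>>> drive_tool:
  targets: "-0.25 1.2 -4 0 1;0 0 -4.5 0 0.8;0 0 -4 0 0.6;0 0 -2 0 0.6;0 0 -1.4 0 0.6;0 0 0 0 0.6;0 0 0 0 0.6"

```text
time: 8.75
tcp_pos: [474.1, 405.7, 20.2]
tool_rot: [-0.001, 1.0, 0.004, 0.001]
wrist_force: [0.1, -0.4, -0.3]
gripper_width: 0.6
```

>>> drive_tool:
  targets: "-0.1 0 -0.8 0.005 0.6;0 0 -0.8 0 0.5;0 0 0 0 0;0 0 0 0 0;0 0 0 0 0;0 0 0 0 0;0 0 0 0 0;0 0 0 0 0;0 0 0 0 0"

```text
time: 9.65
tcp_pos: [472.2, 405.6, 2.8]
tool_rot: [-0.0, 1.0, 0.006, 0.0]
wrist_force: [-1.9, -0.7, 2.2]
gripper_width: 0.135
```

>>> drive_tool:
  targets: "0 0 2 0 0;0 0 4 0 0;0 -3 3 0 0;0.8 -4.6 0 0 0;0.8 -4.6 0 0 0;0.8 -4.6 0 0 0;0.8 -4.6 0 0 0;0.8 -4.6 0 0 0;0.8 -4.6 0 0 0;0.7 -4.6 0 0 0"

```text
time: 10.65
tcp_pos: [527.2, 51.6, 92.6]
tool_rot: [0.0, 1.0, 0.006, 0.0]
wrist_force: [1.0, 0.8, -3.1]
gripper_width: 0.137
```

>>> drive_tool:
  targets: "0.7 -4.6 0 0 0;0.5 -4.3 0 0 0;0 -4 0 0 0;0 -2 0 0 0;0 0 0 0 0;0 0 0 0 0"

```text
time: 11.25
tcp_pos: [538.9, -95.4, 92.4]
tool_rot: [-0.0, 1.0, 0.006, -0.0]
wrist_force: [-0.3, 1.0, -2.3]
gripper_width: 0.137
```

Run:
```python
from plant import r,eyes
import cv2
from h import *
c=eyes.camera("wrist");im=c["image"];np.save("w4.npy",c,allow_pickle=True)
cv2.imwrite("pics/w4.png",cv2.resize(im[30:390,80:560],(800,600)))
s=r.state();print(s["tcp_pos"],s["tool_rot"])
```

```text
[538.96267983 -94.80873281  92.44142886] [-1.54457605e-04  9.99978869e-01  6.49488760e-03 -2.33363618e-04]
```

View pics/w4.png

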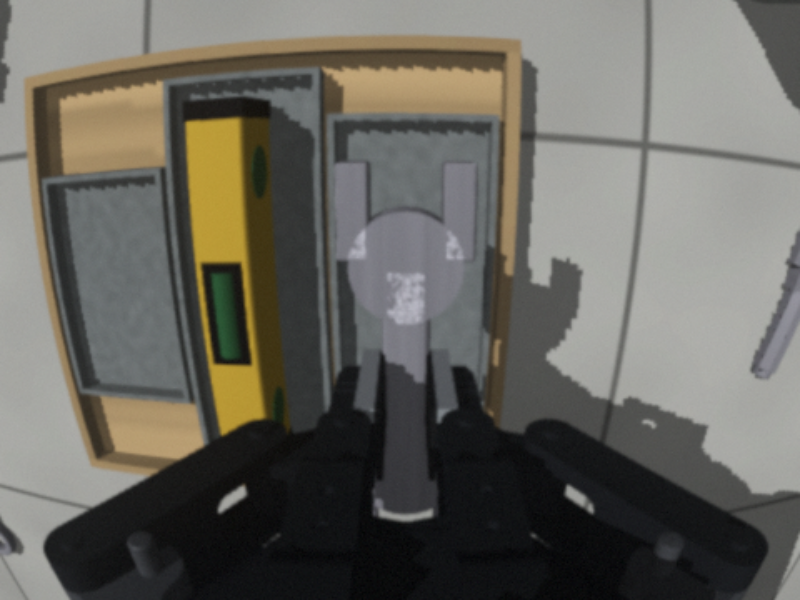

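The level stands upright in its bay. The wrench is held over the middle bay, whose far corners are at (328,116) and (499,116) in the crop, and it's well aligned. Lowering now.

>>> drive_tool:
  targets: "-0.05 -0.25 -3 0 0;0 0 -3 0 0;0 0 -1.2 0 0;0 0 -0.4 0 0;0 0 -0.2 0 0;0 0 -0.1 0 0;0 0 -0.1 0 0;0 0 0 0 0;0 0 0 0 0"

```text
time: 12.2
tcp_pos: [538.9, -98.0, 13.0]
tool_rot: [0.0, 1.0, 0.006, 0.0]
wrist_force: [0.1, 0.5, -2.6]
gripper_width: 0.137
```

>>> drive_tool:
  targets: "0 0 -0.05 0 0;0 0 -0.05 0 0;0 0 -0.05 0 0;0 0 0 0 0;0 0 0 0 0"

```text
time: 12.7
tcp_pos: [538.7, -98.0, 11.8]
tool_rot: [0.0, 1.0, 0.006, 0.0]
wrist_force: [-3.1, 0.9, 6.9]
gripper_width: 0.139
```

>>> drive_tool:
  targets: "0 0 0 0 0.25;0 0 0 0 0.28;0 0 0 0 0.28;0 0 0 0 0.28;0 0 1 0 0.28;0 0 3 0 0.4;0 0 4 0 1;0 0 5 0 1;-3 -3 3 0.03 1;-4 -3 0 0.03 1"

```text
time: 13.7
tcp_pos: [471.7, -157.9, 174.6]
tool_rot: [0.002, 0.999, 0.038, 0.004]
wrist_force: [0.2, -0.9, -0.0]
gripper_width: 0.999
```

>>> drive_tool:
  targets: "-3.5 -3.5 0 0.02 1;-3.5 -3.5 0 0.02 1;-3 -3.5 0 0 1;-1 -0.7 0 0 1;0 0 0 0 1;0 0 0 0 1"

```text
time: 14.3
tcp_pos: [360.3, -268.4, 170.4]
tool_rot: [0.0, 0.998, 0.056, 0.0]
wrist_force: [0.2, -0.1, -0.3]
gripper_width: 0.997
```

Run:
```python
from plant import r,eyes
import cv2
from h import *
c=eyes.camera("wrist");im=c["image"];np.save("w5.npy",c,allow_pickle=True)
a=im[20:320,170:570];a=cv2.resize(a,None,fx=2,fy=2,interpolation=cv2.INTER_CUBIC);cv2.imwrite("pics/w5.png",a)
s=r.state();print(s["tcp_pos"],s["tool_rot"],s["joint_pos"])
```

```text
[ 360.52571721 -268.15450248  170.25566185] [5.25981663e-05 9.98387888e-01 5.67590081e-02 1.90716871e-04] [-7.43308045e-01  2.51446351e-01  1.96371238e+00  2.50683907e-04
  9.26092751e-01  7.13758606e-01]
```

View pics/w5.png

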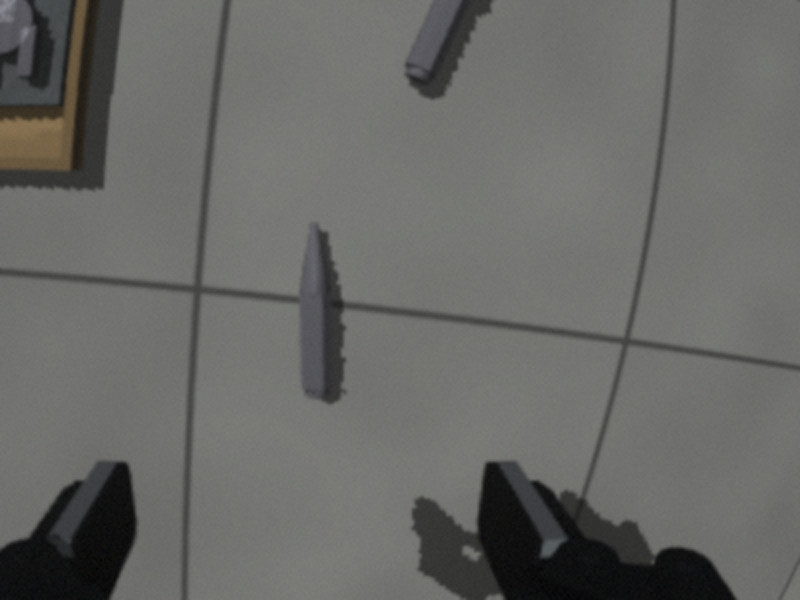

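The punch tip is at (315,222) and its head at (315,393). The shank is at x≈314, and the chisel is well clear.

Run:
```python
from h import *
c=np.load("w5.npy",allow_pickle=True).item()
f=lambda x,y,z=8:ray(c,((x+.5)/2-.5+170,(y+.5)/2-.5+20),z,True)
a,b=f(314.5,393),f(314.5,223);d=b-a
print("head",a,"tip",b,np.hypot(*d),np.arctan2(d[1],d[0]))
p,q=f(315,385,16),f(313.5,300,16);print(p,q,np.arctan2(*(q-p)[::-1]))
for x in(306,314):print(f(x,350,12))
```

```text
head [ 321.96941715 -276.73901747] tip [ 409.55735727 -266.57800246] 88.17535643042946 0.11549303163881164
[ 329.24119579 -276.0471525 ] [ 372.77744183 -270.23055268] 0.13281708261578856
[ 345.94264696 -269.56942975]
[ 346.3959293  -273.58230806]
```

>>> drive_tool:
  targets: "-0.8 -0.5 -4 0.01 1;0 0 -4.5 0 0.8;0 0 -4 0 0.6;0 0 -2.4 0 0.6;0 0 -1 0 0.6;0 0 -0.7 0 0.6;0 0 0 0 0.6"

```text
time: 15.05
tcp_pos: [352.3, -273.6, 4.1]
tool_rot: [0.0, 0.998, 0.062, 0.0]
wrist_force: [-0.6, -0.6, 0.4]
gripper_width: 0.602
```

>>> drive_tool:
  targets: "0 0 0 0 0.3;0 0 0 0 0;0 0 0 0 0;0 0 0 0 0;0 0 0 0 0;0 0 0 0 0;0 0 0 0 0;0 0 0 0 0"

```text
time: 15.85
tcp_pos: [352.2, -274.2, 5.1]
tool_rot: [0.001, 0.998, 0.061, 0.001]
wrist_force: [-0.8, 3.1, 10.1]
gripper_width: 0.165
```

>>> drive_tool:
  targets: "0 0 1.5 0 0;0 0 4 0 0;0 0 4 0 0;2.2 4.1 0 -0.015 0;2.2 4.1 0 -0.015 0;2.2 4.1 0 -0.015 0;2.2 4.1 0 -0.015 0;2.2 4.1 0 -0.015 0;2.2 4.1 0 -0.015 0;2.2 4.1 0 -0.015 0"

```text
time: 16.85
tcp_pos: [506.4, 15.1, 99.6]
tool_rot: [0.0, 1.0, 0.009, 0.0]
wrist_force: [0.4, -0.3, -1.2]
gripper_width: 0.16
```

>>> drive_tool:
  targets: "2 3.9 0 -0.015 0;0 0 0 0 0;0 0 0 0 0"

```text
time: 17.15
tcp_pos: [525.6, 52.7, 99.1]
tool_rot: [0.0, 1.0, 0.002, -0.0]
wrist_force: [0.7, 0.3, -1.1]
gripper_width: 0.161
```

Run:
```python
from plant import r,eyes
import cv2
from h import *
c=eyes.camera("wrist");im=c["image"];np.save("w6.npy",c,allow_pickle=True)
cv2.imwrite("pics/w6.png",cv2.resize(im[30:390,80:560],(800,600)))
s=r.state();print(s["tcp_pos"],s["tool_rot"],s["gripper_width"])
```

```text
[525.30480053  51.90008611  99.09313942] [ 8.39130462e-05  9.99998603e-01  1.65579247e-03 -2.14125622e-04] 0.16168342894197518
```

View pics/w6.png

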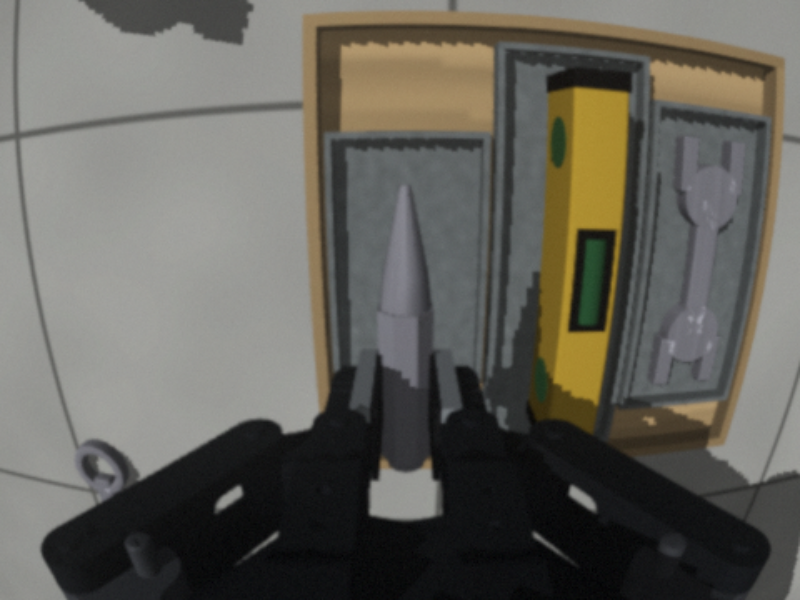

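The wrench lies in the middle bay. The punch is held level, with its tip at (404,187) and head at (405,467), over the short bay, whose far wall is at y≈135.

Run:
```python
from h import *
c=np.load("w6.npy",allow_pickle=True).item()
f=lambda x,y,z:ray(c,(x*.6+80,y*.6+30),z,True).round(1)
print(f(404,187,103),f(405,467,103),"bay",f(327,135,18),f(490,135,18))
```

```text
[583.4  53.3] [492.8  52.6] bay [596.2  86.6] [596.6  16.6]
```

>>> drive_tool:
  targets: "-0.1 -0.05 -3 0 0;0 0 -3 0 0;0 0 -1.5 0 0;0 0 -0.6 0 0;0 0 -0.2 0 0;0 0 -0.1 0 0;0 0 0 0 0;0 0 0 0 0"

```text
time: 18.0
tcp_pos: [525.2, 51.6, 15.7]
tool_rot: [-0.0, 1.0, 0.001, 0.001]
wrist_force: [0.7, 0.2, -1.3]
gripper_width: 0.162
```

>>> drive_tool:
  targets: "0 0 -0.1 0 0;0 0 -0.05 0 0;0 0 0 0 0;0 0 0 0 0"

```text
time: 18.4
tcp_pos: [525.0, 51.7, 14.1]
tool_rot: [0.0, 1.0, 0.001, 0.0]
wrist_force: [-1.4, -1.6, 6.5]
gripper_width: 0.162
```

>>> drive_tool:
  targets: "0 0 0 0 0.2;0 0 0 0 0.25;0 0 0 0 0.3;0 0 0 0 0.3;0 0 0 0 0.3;0 0 1 0 0.3;0 0 3 0 0.4;0 0 4 0 0.6;0 0 5 0 1;-2 0 5 0 1"

```text
time: 19.4
tcp_pos: [507.1, 51.6, 192.8]
tool_rot: [-0.0, 1.0, 0.001, 0.001]
wrist_force: [-0.4, -0.2, -0.0]
gripper_width: 0.888
```

>>> drive_tool:
  targets: "-4 -3.5 2 0 1;-4 -3.5 2 0 1;-4 0 0 0 1;0 0 0 0 1;0 0 0 0 1"

```text
time: 19.9
tcp_pos: [395.7, -10.1, 226.1]
tool_rot: [0.0, 1.0, 0.001, 0.001]
wrist_force: [0.0, 0.6, 0.1]
gripper_width: 0.999
```

Run:
```python
from plant import r,eyes
import cv2
from h import *
c=eyes.camera("wrist")["image"][0:230,150:500];s=eyes.camera("scene")["image"]
cv2.imwrite("pics/w7.png",cv2.resize(c,None,fx=2.2,fy=2.2))
cv2.imwrite("pics/s7.png",s[100:400])
s=r.state();print(s["tcp_pos"],s["wrist_force"],s["time"])
```

```text
[396.56166304  -9.90847533 225.57902443] [ 0.69757731 -0.15635407 -0.33243824] 20.0
```

View pics/w7.png

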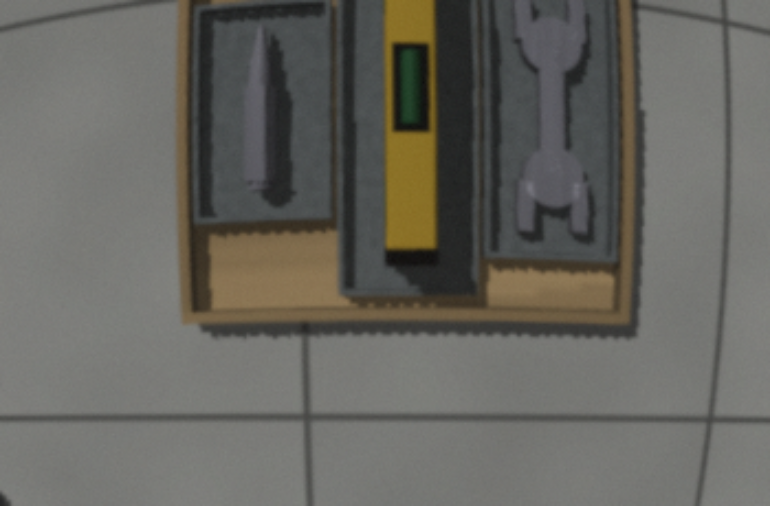

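View pics/s7.png

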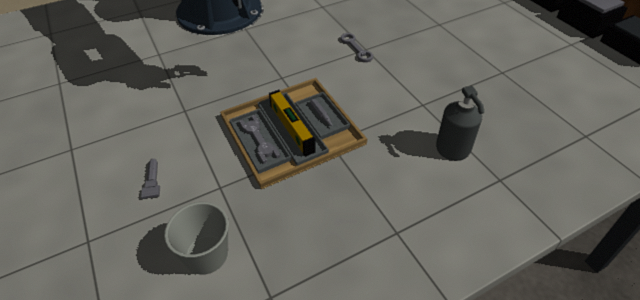

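All three tools lie in their bays: the punch at (258,105), the level at (411,125) and the wrench at (552,110) in the close view. In the scene view the look-alikes, pot and dispenser haven't moved. Handing in.

```bash
python3 -c "
from plant import finish_job
print(finish_job())"
```

```text
the job is handed in; nothing more can be done
None
```

I put the tools back in the order asked: the level upright in the longest bay, the open-ended wrench in the middle one and the punch in the shortest. Each was lowered until it touched the floor of its bay (about 7 N at the wrist) and then let go. I handed the job in at about 20 s.

- **Placing:** The last wrist and scene pictures show all three tools lengthwise inside their bays, with the gripper clear above.
- **Left alone:** The ring wrench, chisel, dispenser and pot look unmoved in the last scene picture. I checked this by eye and did not measure it.
- **Disagreement:** The scene and wrist cameras differed by about 5 mm on the caddy's position in x. I aimed between the two, and the bays' clearance covered the difference.
- **Contact while gripping:** Closing on the punch gave about 10 N upward at the wrist, probably from the fingertips touching the bench.

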